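# Index a mallet handle at the cross-boring drill and hold it in the notch

## Task

Take the long turned mallet handle out of the stock block, stand it upright in the steel cup on the sliding carriage, right down on the cup's floor, and let go of it. Then grip the carriage by its wooden paddle and slide it along the rail towards the drill until its spring ball clicks into the notch and the handle stands in line with the drill bit; do not run on past the notch. Finish while still gripping the paddle, holding the carriage still in the notch, and leave everything else on the bench where it is.

Things in the scene. Friction and masses are not known exactly. Their poses are not given: they have to be found in the camera images.
- handle: Turned pale wooden mallet handle, 170 mm long, 60 to 110 g, upright in one of the stock block's three pockets; the other two hold pieces less than half as long. Round: 26 mm diameter up to 60 mm, 31 mm at 95 mm, 29 mm from 125 to 158 mm, then rounding off. Origin: centre of its foot (chamfered); z runs up its length.
- handle_top (a point): Centre of the handle's top end, 170 mm above its foot. Grip the handle from above, about 30 mm below this point.
- stock: Fixed wooden stock block, 200 x 65 x 45 mm, with three round pockets of 30 mm in a row along its x axis, 65 mm apart, pocket floors 10 mm above the bench. Origin: centre of its underside. Which piece is in which pocket varies.
- blank_round: Short plain round blank, 26 mm diameter, 80 mm tall, standing in a pocket of the stock block; its top is 90 mm above the bench. To be left there. Origin: centre of its foot.
- blank_square: Short square blank, 19 x 19 x 75 mm, standing in a pocket of the stock block. To be left there. Origin: centre of its foot.
- rail: Fixed straight slide rail on the bench, 50 mm wide, 500 mm long, 20 mm high. Its y axis runs along it, from the end where the carriage starts towards the drill; its x axis points across it to the drill's side. Its place and yaw vary.
- carriage: Carriage on the rail: pale wooden plate 60 mm wide, 14 mm thick, its top 34 mm above the bench, reaching 170 mm behind the origin and 40 mm ahead along y. A steel cup stands over the origin, a wooden paddle 140 mm behind it. Slides only along y (the rail's y), against 1.5 N of friction, and stays where left. 0.5 to 0.8 kg. Origin: under the cup, 20 mm above the bench.
- ball (a point): Centre of the carriage's steel spring ball (10 mm) on the plate's edge on the drill's side, level with the cup along the rail, 27 mm above the bench. It feels the ribs beside the notch.
- cup_floor (a point): Centre of the inner floor of the carriage's steel cup, 39 mm above the bench. The cup is 29 mm wide inside, flared at the mouth. Axes as the carriage: y along the rail.
- cup_rim (a point): Centre of the cup's mouth, 84 mm above the bench (45 mm above the cup's floor).
- paddle_top (a point): Centre of the top of the paddle, 86 mm above the bench. The paddle is an upright wooden block, 22 mm along the rail, 34 mm across it, standing 52 mm above the carriage plate. Grip it from above, across either pair of faces, 20 mm or so below its top.
- notch (a point): Where the cup must be along the rail: in the notch, cup_floor is level with this point along y. It lies on the rail's centre line, 20 mm above the bench, axes as the rail, 80 to 195 mm ahead of the cup's start. The notch is the gap between two upright steel ribs on the drill station's bar beside the rail.
- ribs (a point): Middle between the two ribs, 36 mm above the bench, 43 mm from the rail's centre line. The rib centres lie 8 mm before and 8 mm after the notch. From 15 mm before the notch the ball climbs the first rib against about 6 N, crosses its crest at 8 mm, then is drawn into the notch, where it has 1 mm of play; the second rib resists likewise.
- bit_tip (a point): Tip of the drill bit, 150 mm above the bench, 29 mm from the rail's centre line and level with the notch along the rail, pointing across the rail. The fixed grey drill head with its 68 mm round motor lies behind it, away from the robot, its top 184 mm above the bench. It does not run.
- gouge_wide: Carving gouge with a wooden handle and a 20 mm wide blade, 235 mm long, lying on the bench. To be left alone. Origin: centre of its underside at the ferrule.
- gouge_narrow: Carving gouge with a wooden handle and a 10 mm blade, 235 mm long, lying on the bench. To be left alone. Origin: centre of its underside at the ferrule.
- mallet_head: Round wooden mallet head, 84 mm diameter, 121 mm tall with its stub, standing. To be left alone. Origin: centre of its underside.
- offcut: Stepped pale wooden offcut, 90 x 60 x 57 mm. To be left alone. Origin: centre of its underside.
- wax_tin: Low steel tin, 72 mm diameter, 45 mm tall. To be left alone. Origin: centre of its underside.
- glue: White glue bottle, 52 mm diameter, 130 mm tall. To be left alone. Origin: centre of its underside.
- sander: Cork sanding block, 100 x 56 x 30 mm. To be left alone. Origin: centre of its underside.
There are look-alikes about, which are no part of the job. What is shaped like the handle but green is not meant.

How it is judged (in metres and radians):
On the way, in this order (a step that is already met when the one before it is completed fails the run):
1. the handle stands upright on the floor of the cup, let go, before the carriage is brought to the notch (horizontal distance between handle and cup_floor below 0.005 m and z of handle in the frame of cup_floor between -0.005 and 0.005 m and angle between handle's own z axis and vertical below 0.12 rad and contact force between the fingers and handle below 0.2 N), for 0.2 s.
2. the carriage is gripped and in the notch, with the handle in its cup (all of step 1 and y of cup_floor in the frame of notch between -0.003 and 0.003 m and contact force between the fingers and carriage above 2 N), for 0.3 s.
At the end, for the whole second after the job is handed in: The handle stands in the cup, released: its foot within 5 mm of the centre of the cup's floor, tilted less than 0.12 rad. The carriage is still, within 3 mm of the notch along the rail, and the fingers hold it with more than 2 N (all of step 2 and linear speed of carriage below 0.01 m/s); the arm keeps its last pose, push and grip.
It fails at once if another thing on the bench or in the stock block is moved more than 30 mm (distance of any of blank_round, blank_square, gouge_wide, gouge_narrow, mallet_head, offcut, wax_tin, glue, sander from where it was at the start of the episode above 0.03 m).
It fails at once if the carriage is run more than 20 mm past the notch (y of cup_floor in the frame of notch above 0.02 m).
It also fails if it takes over 64 s, if anything falls off the work surface, if the arm or the gripper's body presses on something with over 40 N, if the wrist force passes 120 N, or if a joint passes its speed limit or range.

## Robot

A 7-joint arm with a two-finger parallel gripper is mounted at the origin on the work surface. World frame = base frame: x ahead of the robot, y to its left, z up, the work surface at z = 0. Lengths are in m, angles in degrees, forces in N, time in s.
With the tool pointing down it reaches from about 0.4 to 0.85 m from the base axis. Payload 4.5 kg.
Tool frame: the origin (TCP) lies midway between the tips of the shut fingers; the grasp point (between the pads) lies 19 mm behind it; z points along the fingers, y is the line along which they close (so a half turn about z gives the same grasp; the last joint's range is limited). The gripper opens to 88 mm and grips with 3 to 60 N. Pads are 18 mm wide; open, the fingers measure 123 mm over their backs; the gripper's body (75 mm by 187 mm) begins 45 mm behind the grasp point.
Start: joints at [-67.219, 39.483, -11.15, 89.685, 9.013, 51.709, -12.324], TCP at [0.222, 0.584, 0.239] pointing down, gripper open.
Joint ranges: [-172.22, 172.22], [-26.19, 119.32], [-84.43, 86.54], [7.71, 146.69], [-57.33, 237.33], [2.42, 119.75], [-152.13, 152.13]. Speed limits (degrees/s): [147.25, 147.25, 180, 180, 180, 180, 180].

## Interface

Orientations are given as a 3x3 rotation matrix whose columns are the frame's x, y, z axes.
In Python, from plant import get_state, grab_frame, close_job gives the robot as it stands.
- The arm moves only by the tool jog_arm, never from a script. Its argument "moves" is a list of rows, each a list of 3 entries, a list of its own where there are three numbers: the finger opening in cm, from 0 to 8.81, then the shift along the tool's x, y, z in cm, then the turn, a rotation vector about the tool's x, y, z in degrees. In form: [[hand, [dx, dy, dz], [rx, ry, rz]], ...]. A call has 1 to 5 rows; each row shifts and turns the commanded pose from where the row before left it, along the tool's axes as they then stand; what a row does not reach is not made up. A row lasts 1/10 s, in which the tool goes at most 50 mm and 8.59 degrees, less where a joint would pass 70% of its speed; a pose out of reach is approached as far as the arm can. A call with a gripper value outside its range is refused whole. The fingers move at their own pace and stop on an object; "squeeze" is the grip in N (left out, the last holds). Time passes only in rows, so rows that do not move let the fingers close. It gives the time, the measured TCP pose, the force, the opening and the grip force at its end, in the units of the state.
- get_state(): the state, without advancing time (a new reading comes with each control period).
- grab_frame(name): name is "side" or "top"; returns a dict with "frame" (480x640x3 uint8, red, green, blue), "fx", "fy", "cx", "cy" (pixels), "k1" (the pictures are not rectified: a ray, as slopes to the right and down, at radius r is drawn at 1 + k1 r^2 times it, then the intrinsics apply), "extrinsics" (4x4, takes a point from camera to world coordinates). Camera axes: x right, y down, z forward; pixel columns grow to the right and rows downward; lengths in m; the calibration is good to about 2 mm. A picture is of the moment at which its call begins. There is no depth.
- close_job(): hands the job in; it is judged then, once.
The state is a dict: "t": time; "q": joint angles; "joint_vel": joint speeds; "tau": joint torques, N m; "ee_pos": TCP position; "eef_rot": TCP orientation; "force": force on the tool from outside, world axes, zero at the start; "wrist_torque": the same for the moment, N m; "finger_gap": finger opening in m; "grasp_force": force on a finger pad.
Only numpy, scipy, OpenCV 4.12 (cv2) and the standard library are available. Lean on these libraries where they do the work, as an engineer would, in place of code of your own. Each camera call takes 0.05 s, during which the arm holds its last target. There are 200 camera calls.

## Working session

There is one attempt and no reset: what is moved stays moved. The work goes in short steps, Python scripts to look and compute and a tool call to move; the robot and the scene stay as the last step left them, time stands still between calls to the robot, and variables do not carry over. Pictures are saved under pics/ and viewed, at most 11 in all, crops included, and the job is handed in when it is done.

Besides the shell and the picture viewer there is one more tool, called after "Emit:" in YAML: its name, and indented under it one key for each argument. jog_arm: Moves the arm, as the interface text tells. Its arguments: {"type":"object","properties":{"moves":{"type":"array"},"squeeze":{"type":"number"}},"required":["moves"]}

```bash
mkdir -p pics
cat > h.py <<'E'
import numpy as np, cv2
from plant import get_state, grab_frame, close_job
def cam(n):
    f=grab_frame(n); return f
def save(f,name): cv2.imwrite('pics/'+name,f['frame'][:,:,::-1])
def ray(f,u,v):
    d=np.array([(u-f['cx'])/f['fx'],(v-f['cy'])/f['fy']]); s=d.copy()
    for _ in range(20): s=d/(1+f['k1']*(s@s))
    E=np.array(f['extrinsics']); r=E[:3,:3]@np.array([s[0],s[1],1]); return E[:3,3],r/np.linalg.norm(r)
def plane(f,u,v,z):
    o,r=ray(f,u,v); return o+r*(z-o[2])/r[2]
def proj(f,p):
    E=np.array(f['extrinsics']); c=E[:3,:3].T@(np.array(p)-E[:3,3]); s=c[:2]/c[2]; s=s*(1+f['k1']*(s@s))
    return np.array([s[0]*f['fx']+f['cx'],s[1]*f['fy']+f['cy']])
def tri(f1,p1,f2,p2):
    o1,r1=ray(f1,*p1);o2,r2=ray(f2,*p2)
    t=np.linalg.lstsq(np.c_[r1,-r2],o2-o1,rcond=None)[0]; a=o1+r1*t[0];b=o2+r2*t[1]
    return (a+b)/2,np.linalg.norm(a-b)
E
python3 - <<'E'
from h import *
for n in('top','side'):
    f=cam(n);save(f,n+'0.png');print(n,f['fx'],f['cx'],f['cy'],f['k1'],np.round(f['extrinsics'],3).tolist())
print(get_state())
E
```

```text
top 489.45279216957556 318.99818245545634 240.37725836351248 0.006730325613646158 [[0.018, -0.993, 0.117, 0.427], [-1.0, -0.021, -0.021, 0.048], [0.023, -0.117, -0.993, 1.194], [0.0, 0.0, 0.0, 1.0]]
side 572.3295891464952 315.1725928454615 240.32094918498316 -0.10489149035167811 [[0.986, -0.067, 0.153, 0.345], [-0.165, -0.518, 0.84, -1.002], [0.023, -0.853, -0.521, 0.785], [0.0, 0.0, 0.0, 1.0]]
{'t': 0.1, 'q': array([-67.2190229 ,  39.52826424, -11.14574507,  89.73772655,
         9.01268529,  51.70963948, -12.32406635]), 'joint_vel': array([-0.09507164, -0.11507817,  0.06575008, -0.1414085 , -0.04864816,
        0.08942757,  0.02722732]), 'tau': array([-3.84883766e-03, -5.28497744e+01, -1.27152745e+00, -1.53837365e+01,
       -5.25327923e-02,  1.93686727e-03,  4.88154762e-05]), 'ee_pos': array([0.22223111, 0.58355751, 0.23799724]), 'eef_rot': array([[-9.34581115e-01,  3.55749792e-01, -4.74318168e-04],
       [ 3.55750090e-01,  9.34579810e-01, -1.56628051e-03],
       [-1.13915780e-04, -1.63255491e-03, -9.99998661e-01]]), 'force': array([-0.63269562, -0.56529951, -0.42901034]), 'wrist_torque': array([ 0.00834228, -0.04719522,  0.04605885]), 'grasp_force': 0.0, 'finger_gap': 0.0881577226406964}
```

View pics/top0.png

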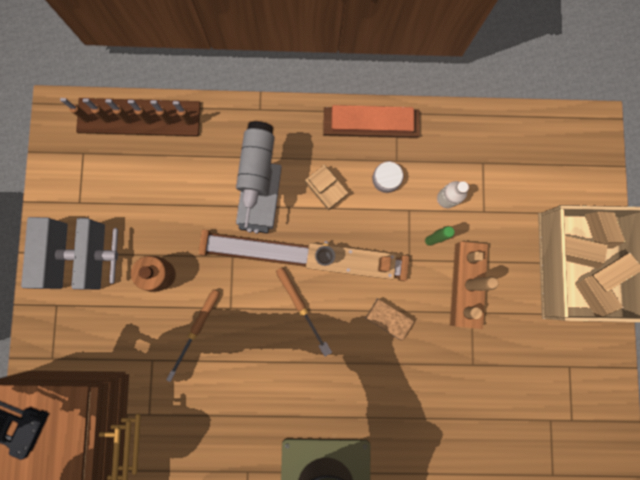

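View pics/side0.png

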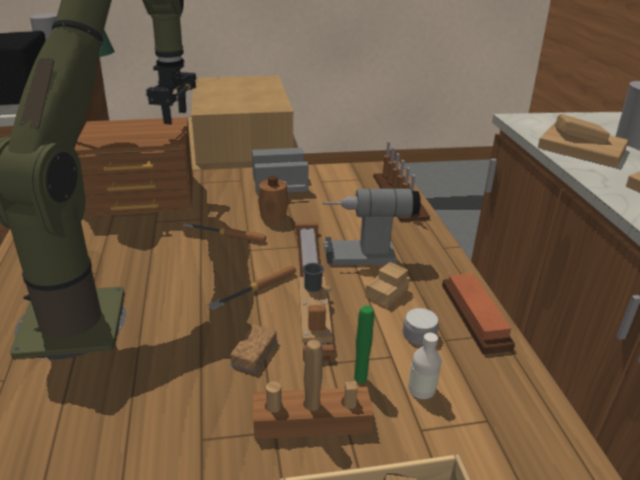

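Top: the handle is in the middle pocket (top end ≈(491,283)), the cup is at (325,256), the paddle at (388,263), and the drill at (255,180). In the side view the handle top is at (313,344), the cup at (314,275), and the bit tip at (325,203). A green decoy stands near the stock block.

Run:
```python
from h import *
t=cam('top');s=cam('side')
a=cv2.resize(t['frame'][200:335,195:515],None,fx=2.5,fy=2.5,interpolation=cv2.INTER_CUBIC)
cv2.imwrite('pics/c1.png',a[:,:,::-1])
b=cv2.resize(s['frame'][170:440,220:460],None,fx=2.2,fy=2.2,interpolation=cv2.INTER_CUBIC)
cv2.imwrite('pics/c2.png',b[:,:,::-1])
for n,u,v,z in [('cup',325,256,.084),('paddle',386,263,.086),('handletop',491,283,.17),('railL',207,243,.02),('stockA',458,283,.045)]:
    print(n,plane(t,u,v,z).round(4))
print(tri(t,(491,283),s,(313,344)), tri(t,(325,256),s,(314,268)))
```

```text
cup [0.5231 0.0102 0.084 ]
paddle [ 0.5098 -0.1287  0.086 ]
handletop [ 0.4659 -0.3366  0.17  ]
railL [0.5542 0.2918 0.02  ]
stockA [ 0.4691 -0.3053  0.045 ]
(array([ 0.46628147, -0.33330372,  0.17892883]), np.float64(0.001527151575378785)) (array([0.52525471, 0.01002523, 0.08635747]), np.float64(0.004723399763305576))
```

View pics/c1.png

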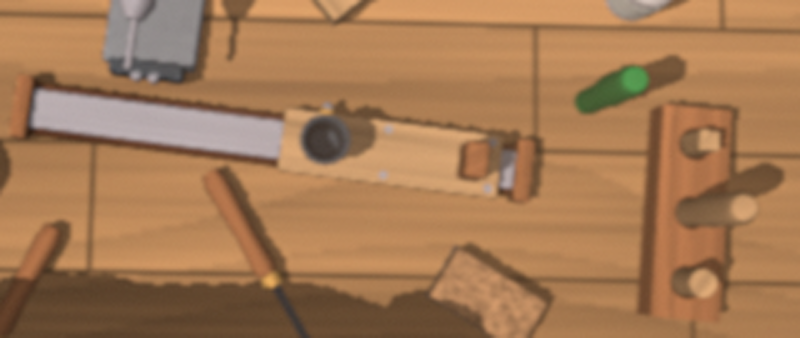

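View pics/c2.png

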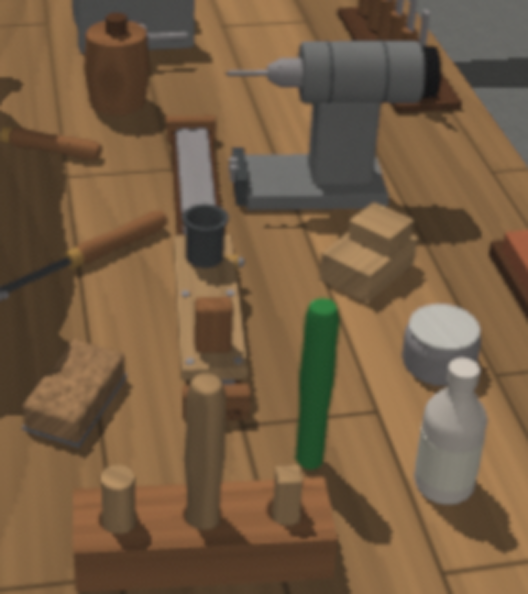

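Crops: handle top at c1 (743,207), cup mouth (325,138), paddle top ≈(476,158), rib bumps (137,76)/(153,76), ball ≈(328,105). In c2, the bit tip is at (228,73) and the ribs at ≈(240,165).

Run:
```python
from h import *
t=cam('top');s=cam('side')
T=lambda u,v:(195+u/2.5,200+v/2.5); S=lambda u,v:(220+u/2.2,170+v/2.2)
P=lambda u,v,z:plane(t,*T(u,v),z)
L=P(32,108,.02);R=P(507,170,.02);print('rail',L,R); ydir=(L-R)[:2]/np.linalg.norm((L-R)[:2]);xdir=np.array([ydir[1],-ydir[0]]);print('y',ydir,'x',xdir,np.degrees(np.arctan2(-ydir[0],ydir[1])))
H=P(743,207,.18);C=P(325,138,.084);Pd=P(476,158,.086)
print('top H',H,'C',C,'P',Pd)
print('triH',tri(t,T(743,207),s,S(206,382)))
print('triC',tri(t,T(325,138),s,S(206,217)))
print('triP',tri(t,T(476,158),s,S(215,309)))
B=tri(t,T(131,70),s,S(228,73));print('triB',B)
rb=P(144,76,.036); print('ribs',rb)
for n,p in [('H',H),('C',C),('P',Pd),('bit',B[0]),('rib',rb),('ball',P(328,105,.027))]:
    d=p[:2]-R[:2]; print(n,'along',round(d@ydir,4),'across',round(d@xdir,4))
a=P(657,108,.045);b=P(640,310,.045);print('stock left edge',a,b)
st=get_state();R0=st['eef_rot'];
for n,p in [('H',H),('C',C)]: print(n, 'shift tool cm', (R0.T@(p-st['ee_pos'])*100).round(2))
```

```text
rail [0.55377837 0.28989328 0.02      ] [ 0.50318414 -0.16778716  0.02      ]
y [0.10987557 0.99394535] x [ 0.99394535 -0.10987557] -6.308142854969783
top H [ 0.46594566 -0.33531694  0.18      ] C [0.52493008 0.01025926 0.084     ] P [ 0.5092834  -0.12735414  0.086     ]
triH (array([ 0.4668115 , -0.3350217 ,  0.18112105]), np.float64(0.0018285410472316536))
triC (array([0.52587901, 0.01016245, 0.0846699 ]), np.float64(0.002021388628849805))
triP (array([ 0.51097814, -0.12847591,  0.07995643]), np.float64(0.0025063582882301834))
triB (array([0.57566798, 0.17948756, 0.15322127]), np.float64(0.0035741470339654014))
ribs [0.58488425 0.18196889 0.036     ]
H along -0.1706 across -0.0186
C along 0.1794 across 0.0021
P along 0.0409 across 0.0016
bit along 0.3531 across 0.0339
rib along 0.3566 across 0.0428
ball along 0.1791 across 0.0392
stock left edge [ 0.56335857 -0.30631562  0.045     ] [ 0.37349683 -0.28742608  0.045     ]
H shift tool cm [-55.48 -77.24   5.89]
C shift tool cm [-48.69 -42.84  15.47]
```

Emit:
jog_arm:
  moves:
    - [8.8,[0,0,0],[0,0,-7.25]]
    - [8.8,[0,0,0],[0,0,-7.25]]
    - [8.8,[-3.2,-3.2,0],[0,0,0]]
    - [8.8,[-3.2,-3.2,0],[0,0,0]]
    - [8.8,[-3.2,-3.2,0],[0,0,0]]
  squeeze: 30

```text
t: 0.8
ee_pos: [0.3079, 0.4769, 0.2386]
eef_rot: [[-0.994, 0.11, 0.0], [0.11, 0.994, -0.0], [-0.0, 0.0, -1.0]]
force: [1.0, 0.6, -0.1]
finger_gap: 0.088
grasp_force: 0.0
```

Emit:
jog_arm:
  moves:
    - [8.8,[-3.2,-3.2,0],[0,0,0]]
    - [8.8,[-3.2,-3.2,0],[0,0,0]]
    - [8.8,[-3.2,-3.2,0],[0,0,0]]
    - [8.8,[-3.2,-3.2,0],[0,0,0]]
    - [8.8,[-3.2,-3.2,0],[0,0,0]]

```text
t: 1.3
ee_pos: [0.4495, 0.2999, 0.2389]
eef_rot: [[-0.994, 0.11, 0.0], [0.11, 0.994, 0.0], [-0.0, 0.0, -1.0]]
force: [1.3, 0.0, 0.3]
finger_gap: 0.0881
grasp_force: 0.0
```

Emit:
jog_arm:
  moves:
    - [8.8,[0,-4.8,0],[0,0,0]]
    - [8.8,[0,-4.8,0],[0,0,0]]
    - [8.8,[0,-4.8,0],[0,0,0]]
    - [8.8,[0,-4.8,0],[0,0,0]]
    - [8.8,[0,-4.8,0],[0,0,0]]

```text
t: 1.8
ee_pos: [0.4217, 0.0611, 0.2389]
eef_rot: [[-0.994, 0.11, 0.001], [0.11, 0.994, 0.0], [-0.001, 0.0, -1.0]]
force: [1.3, -1.0, 0.1]
finger_gap: 0.0877
grasp_force: 0.0
```

Emit:
jog_arm:
  moves:
    - [8.8,[0,-4.8,0],[0,0,0]]
    - [8.8,[0,-4.8,0],[0,0,0]]
    - [8.8,[0,-4.8,0],[0,0,0]]
    - [8.8,[0,-4.8,0],[0,0,0]]
    - [8.8,[0,0,0],[0,0,0]]

```text
t: 2.3
ee_pos: [0.3988, -0.1354, 0.2384]
eef_rot: [[-0.992, 0.124, -0.002], [0.124, 0.992, -0.003], [0.001, -0.003, -1.0]]
force: [0.5, -0.0, -0.3]
finger_gap: 0.0881
grasp_force: 0.0
```

Emit:
jog_arm:
  moves:
    - [8.8,[-1.8,-3.8,0],[0,0,0]]
    - [8.8,[-1.8,-3.8,0],[0,0,0]]
    - [8.8,[-1.8,-3.8,0],[0,0,0]]
    - [8.8,[-1.8,-3.8,0],[0,0,0]]
    - [8.8,[-1.8,-3.8,0],[0,0,0]]

```text
t: 2.8
ee_pos: [0.4701, -0.3276, 0.2388]
eef_rot: [[-0.994, 0.11, 0.0], [0.11, 0.994, 0.0], [-0.0, 0.0, -1.0]]
force: [0.8, 0.7, -0.2]
finger_gap: 0.0877
grasp_force: 0.0
```

Run:
```python
from h import *
st=get_state();print(st['q'].round(1),st['ee_pos'],st['eef_rot'].round(4).tolist())
t=cam('top');s=cam('side')
print('shift',st['eef_rot'].T@(np.array([.4663,-.3352,.131])-st['ee_pos'])*100)
a=t['frame'][220:350,400:560];b=s['frame'][230:450,200:440]
b=cv2.resize(b,None,fx=2,fy=2);a=cv2.resize(a,(320*b.shape[0]//260//1,b.shape[0])) 
cv2.imwrite('pics/d1.png',np.hstack([cv2.resize(a,(310,252)) if 0 else a[:, :320*440//260], b])[:,:, ::-1][:, :1100] if 0 else cv2.resize(np.hstack([a,b]),(800,345))[:,:,::-1])
```

```text
[ 43.   36.4 -21.6  98.6  17.   48.2  97.6] [ 0.47008865 -0.32762792  0.23880347] [[-0.9939, 0.1099, 0.0005], [0.1099, 0.9939, 0.0004], [-0.0004, 0.0004, -1.0]]
shift [ 0.29805101 -0.79881901 10.77988161]
```

View pics/d1.png

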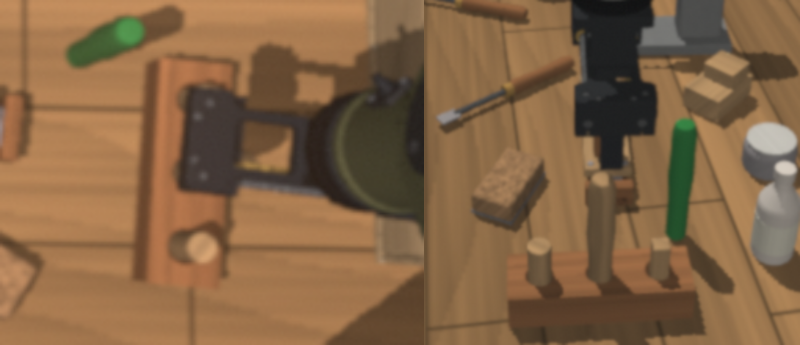

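Emit:
jog_arm:
  moves:
    - [8.8,[0.3,-0.8,0],[0,0,0]]
    - [8.8,[0,0,2.5],[0,0,0]]
    - [8.8,[0,0,2.3],[0,0,0]]
    - [8.8,[0,0,0],[0,0,0]]

```text
t: 3.3
ee_pos: [0.4633, -0.3319, 0.1884]
eef_rot: [[-0.994, 0.108, -0.006], [0.108, 0.994, 0.004], [0.006, 0.003, -1.0]]
force: [-0.4, 0.0, -0.2]
finger_gap: 0.0878
grasp_force: 0.0
```

Run:
```python
from h import *
st=get_state();s=cam('side');t=cam('top')
p=st['ee_pos'];print(p)
for f in (s,): print(proj(f,p),proj(f,[.4663,-.3352,.18]),proj(f,p+st['eef_rot'][:,1]*.044),proj(f,p-st['eef_rot'][:,1]*.044))
b=cv2.resize(s['frame'][230:430,220:420],None,fx=3,fy=3,interpolation=cv2.INTER_CUBIC)
cv2.imwrite('pics/d2.png',b[:,:,::-1])
```

```text
[ 0.46326136 -0.33192305  0.18843024]
[310.58763901 339.05401522] [312.73625593 344.3280673 ] [309.20860205 320.99751638] [312.08485203 358.61885711]
```

View pics/d2.png

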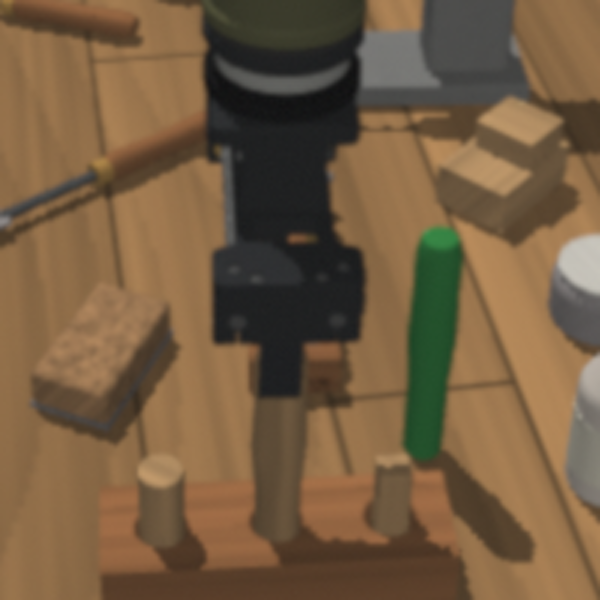

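Near finger at crop (280,395) sits in line with the handle (279); clear to descend.

Emit:
jog_arm:
  moves:
    - [8.8,[0,0,2.0],[0,0,0]]
    - [8.8,[0,0,2.0],[0,0,0]]
    - [8.8,[0,0,1.7],[0,0,0]]
    - [8.8,[0,0,0],[0,0,0]]
    - [8.8,[0,0,0],[0,0,0]]

```text
t: 3.9
ee_pos: [0.4662, -0.3343, 0.1349]
eef_rot: [[-0.994, 0.11, 0.001], [0.11, 0.994, -0.001], [-0.002, -0.0, -1.0]]
force: [-0.3, 0.2, -0.5]
finger_gap: 0.0882
grasp_force: 0.0
```

Emit:
jog_arm:
  moves:
    - [8.8,[0,0,0.4],[0,0,0]]
    - [2.0,[0,0,0],[0,0,0]]
    - [2.0,[0,0,0],[0,0,0]]
    - [2.0,[0,0,0],[0,0,0]]
    - [2.0,[0,0,0],[0,0,0]]
  squeeze: 25

```text
t: 4.4
ee_pos: [0.4655, -0.3344, 0.1299]
eef_rot: [[-0.994, 0.111, 0.0], [0.111, 0.994, -0.0], [-0.0, -0.0, -1.0]]
force: [-0.9, 0.5, -0.6]
finger_gap: 0.0579
grasp_force: 0.0
```

Emit:
jog_arm:
  moves:
    - [2.0,[0,0,0],[0,0,0]]
    - [2.0,[0,0,0],[0,0,0]]
    - [2.0,[0,0,0],[0,0,0]]

```text
t: 4.7
ee_pos: [0.4654, -0.3343, 0.1297]
eef_rot: [[-0.994, 0.11, 0.0], [0.11, 0.994, 0.0], [-0.0, 0.0, -1.0]]
force: [0.0, 0.6, -0.3]
finger_gap: 0.0344
grasp_force: 0.0
```

Emit:
jog_arm:
  moves:
    - [2.0,[0,0,0],[0,0,0]]
    - [2.0,[0,0,0],[0,0,0]]
    - [2.0,[0,0,0],[0,0,0]]
    - [2.0,[0,0,-2],[0,0,0]]
    - [2.0,[0,0,-3],[0,0,0]]

```text
t: 5.2
ee_pos: [0.4641, -0.3336, 0.1786]
eef_rot: [[-0.994, 0.11, -0.004], [0.11, 0.994, 0.002], [0.004, 0.002, -1.0]]
force: [0.4, -0.3, -0.1]
finger_gap: 0.0288
grasp_force: 25.0
```

Emit:
jog_arm:
  moves:
    - [2.0,[0,0,-3],[0,0,0]]
    - [2.0,[0,0,-3],[0,0,0]]
    - [2.0,[0,0,0],[0,0,0]]
    - [2.0,[0,0,0],[0,0,0]]

```text
t: 5.6
ee_pos: [0.4652, -0.3343, 0.2397]
eef_rot: [[-0.994, 0.111, 0.0], [0.111, 0.994, -0.0], [-0.0, -0.0, -1.0]]
force: [-0.5, 0.4, -1.5]
finger_gap: 0.0289
grasp_force: 25.0
```

Run:
```python
from h import *
st=get_state();s=cam('side');print(st['ee_pos'],st['eef_rot'].round(4).tolist(),st['grasp_force'],st['finger_gap'])
p=st['ee_pos']-st['eef_rot'][:,2]*.019
foot=p-[0,0,.14];print('expected foot',foot,proj(s,foot),'top',proj(s,p+[0,0,.03]))
b=cv2.resize(s['frame'][200:430,220:420],None,fx=2.6,fy=2.6,interpolation=cv2.INTER_CUBIC)
cv2.imwrite('pics/d3.png',b[:,:,::-1])
print('to cup',st['eef_rot'].T@(np.array([.5254,.0102,0])-st['ee_pos'])*100)
```

```text
[ 0.46520152 -0.33434941  0.23966175] [[-0.9939, 0.1105, 0.0002], [0.1105, 0.9939, -0.0003], [-0.0002, -0.0002, -1.0]] 24.98867185029667 0.028938720518227656
expected foot [ 0.46519831 -0.33434434  0.11866175] [311.22170952 372.37823198] top [313.4027486  288.06284102]
to cup [-2.17000552 34.91510894 23.95799165]
```

View pics/d3.png

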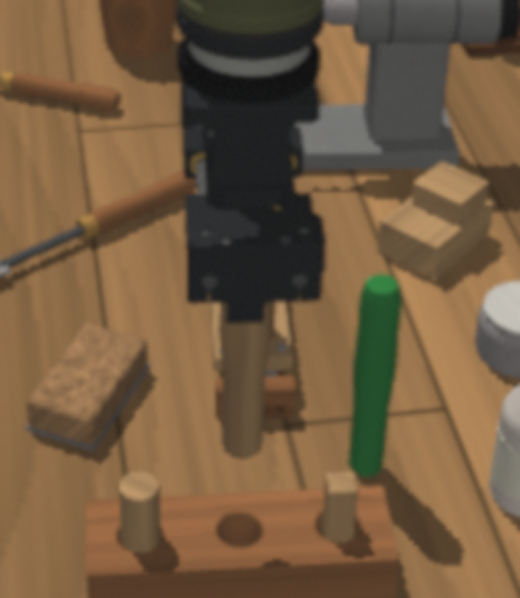

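Handle lifted and hanging straight, foot at crop (240,452); its pocket is empty and the blanks are still in place. Carrying it to the cup.

Emit:
jog_arm:
  moves:
    - [2.0,[-0.2,2.4,0],[0,0,0]]
    - [2.0,[-0.3,4.3,0],[0,0,0]]
    - [2.0,[-0.3,4.3,0],[0,0,0]]
    - [2.0,[-0.3,4.3,0],[0,0,0]]
    - [2.0,[-0.3,4.3,0],[0,0,0]]

```text
t: 6.15
ee_pos: [0.4999, -0.1394, 0.238]
eef_rot: [[-0.994, 0.111, -0.003], [0.111, 0.994, 0.001], [0.003, 0.0, -1.0]]
force: [0.4, -0.5, -1.3]
finger_gap: 0.0292
grasp_force: 25.0
```

Emit:
jog_arm:
  moves:
    - [2.0,[-0.3,4.3,0],[0,0,0]]
    - [2.0,[-0.3,4.3,0],[0,0,0]]
    - [2.0,[-0.2,4.2,0],[0,0,0]]
    - [2.0,[0,2.5,0],[0,0,0]]
    - [2.0,[0,0,0],[0,0,0]]

```text
t: 6.65
ee_pos: [0.5252, 0.0155, 0.2384]
eef_rot: [[-0.995, 0.103, -0.002], [0.103, 0.995, 0.003], [0.003, 0.003, -1.0]]
force: [0.7, -0.3, -1.5]
finger_gap: 0.0292
grasp_force: 25.0
```

Emit:
jog_arm:
  moves:
    - [2.0,[0,0,0],[0,0,0]]
    - [2.0,[0,0,0],[0,0,0]]
    - [2.0,[0,0,0],[0,0,0]]

```text
t: 6.95
ee_pos: [0.5254, 0.0082, 0.2392]
eef_rot: [[-0.994, 0.113, -0.001], [0.113, 0.994, -0.001], [0.001, -0.001, -1.0]]
force: [1.0, -0.2, -1.1]
finger_gap: 0.0287
grasp_force: 25.0
```

Run:
```python
from h import *
st=get_state();s=cam('side');t=cam('top');print(st['ee_pos'],st['eef_rot'].round(4).tolist(),st['grasp_force'],st['finger_gap'])
p=st['ee_pos']-st['eef_rot'][:,2]*.019
foot=p-[0,0,.14];print('expected foot',foot,proj(s,foot),'top',proj(t,foot),'cup exp',proj(s,[.5254,.0102,.084]),proj(t,[.5254,.0102,.084]))
b=cv2.resize(s['frame'][180:330,250:380],None,fx=4,fy=4,interpolation=cv2.INTER_CUBIC)
a=cv2.resize(t['frame'][210:300,290:350],(280*4//4,420),interpolation=cv2.INTER_CUBIC);a=cv2.copyMakeBorder(a,0,180,0,0,0)
cv2.imwrite('pics/e1.png',np.hstack([b,a])[:,:,::-1])
print('to cup',st['eef_rot'].T@(np.array([.5254,.0102,0])-st['ee_pos'])*100)
```

```text
[0.52539659 0.00817021 0.23917303] [[-0.9936, 0.1133, -0.0012], [0.1133, 0.9936, -0.001], [0.0011, -0.0011, -1.0]] 24.988727020681836 0.028651368660212083
expected foot [0.52542022 0.00818834 0.118173  ] [313.43585276 256.24821945] top [326.49392335 253.65168868] cup exp [312.94583913 268.93757215] [325.02946472 254.99477666]
to cup [-4.30544114e-03  2.27749443e-01  2.39170791e+01]
```

View pics/e1.png

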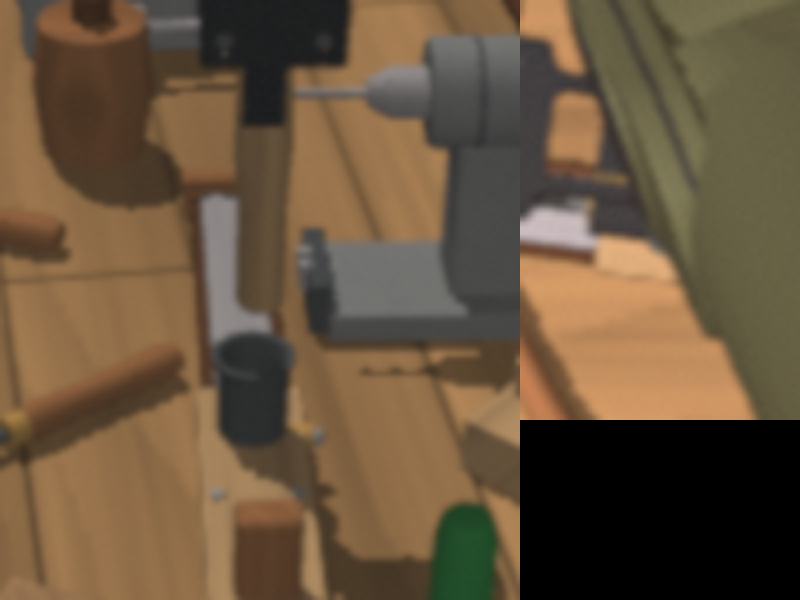

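Side crop: foot centred at ≈(260,300), a little right of the cup mouth centre (254,355). I'll get this to sub-pixel before inserting.

Run:
```python
from h import *
st=get_state();F=[cam('side') for _ in range(4)];s=F[0]
im=np.mean([f['frame'] for f in F],0)
g=im.sum(2)
def edges(r,a,b):
    d=np.diff(g[r,a:b]);w=lambda i:(i+.5)+a
    return d
for r in range(214,258,4):
    hsv=im[r,300:332]; print(r,(im[r,300:332].sum(1)).astype(int).tolist())
print('cup')
for r in range(264,288,3): print(r,(im[r,298:330].sum(1)).astype(int).tolist())
```

```text
214 [305, 303, 303, 305, 305, 304, 302, 291, 257, 214, 204, 211, 213, 213, 211, 213, 221, 233, 237, 233, 223, 214, 227, 285, 339, 354, 351, 348, 347, 345, 342, 336]
218 [306, 306, 302, 302, 302, 303, 300, 289, 255, 214, 207, 211, 213, 212, 210, 213, 219, 231, 237, 231, 222, 216, 237, 292, 339, 351, 352, 350, 348, 348, 347, 346]
222 [300, 299, 297, 296, 294, 295, 295, 289, 262, 216, 201, 205, 210, 208, 209, 213, 222, 231, 235, 229, 219, 222, 268, 324, 343, 348, 349, 349, 349, 348, 347, 348]
226 [186, 184, 184, 185, 185, 186, 183, 185, 186, 188, 196, 199, 203, 208, 208, 216, 225, 234, 234, 227, 218, 228, 277, 327, 343, 345, 346, 348, 349, 348, 346, 346]
230 [290, 366, 391, 400, 402, 398, 390, 382, 351, 283, 213, 198, 201, 205, 209, 217, 228, 234, 232, 224, 219, 247, 296, 327, 338, 342, 343, 344, 346, 348, 348, 346]
234 [301, 387, 408, 406, 406, 408, 409, 405, 371, 289, 214, 193, 200, 204, 211, 221, 230, 234, 229, 220, 218, 256, 309, 328, 332, 335, 340, 341, 344, 344, 346, 346]
238 [265, 353, 401, 410, 408, 407, 408, 401, 367, 287, 213, 196, 201, 204, 212, 222, 231, 232, 227, 219, 221, 
[... 1338 characters left out ...]
 219, 285, 304, 303, 296, 289, 285, 281]
276 [316, 307, 268, 251, 250, 249, 220, 153, 124, 124, 128, 130, 131, 133, 131, 132, 131, 130, 130, 131, 127, 127, 125, 164, 251, 323, 326, 307, 301, 295, 288, 283]
279 [341, 363, 383, 386, 378, 338, 246, 155, 124, 128, 132, 132, 134, 135, 133, 133, 133, 134, 134, 132, 130, 126, 138, 207, 309, 372, 363, 324, 307, 303, 296, 289]
282 [327, 343, 378, 386, 378, 338, 246, 155, 126, 128, 131, 134, 134, 134, 134, 133, 135, 133, 134, 131, 128, 126, 139, 207, 308, 376, 381, 351, 313, 305, 302, 295]
285 [322, 331, 375, 386, 378, 338, 248, 155, 127, 129, 133, 134, 135, 134, 134, 135, 134, 135, 134, 130, 127, 125, 148, 230, 323, 374, 384, 360, 326, 322, 317, 306]
```

Run:
```python
from h import *
st=get_state();s=cam('side');p=st['ee_pos'];print(p)
for z in (.13,.15,.17,.19): print('h',z,proj(s,[p[0],p[1],z]))
for z in (.05,.06,.07): print('c',z,proj(s,[.5254,.0102,z]))
print(proj(s,[p[0]+.001,p[1],.15])-proj(s,[p[0],p[1],.15]))
```

```text
[0.52582107 0.00967757 0.23974956]
h 0.13 [313.62424221 251.19897532]
h 0.15 [313.82476656 243.21036368]
h 0.17 [314.02884537 235.08227966]
h 0.19 [314.23654736 226.81209847]
c 0.05 [312.62941892 281.68835633]
c 0.06 [312.72151083 277.97666867]
c 0.07 [312.81440969 274.23300755]
[ 0.46723754 -0.0322295 ]
```

Cup matches (0.5254, 0.0102). The handle rides about 2 mm to +x of the TCP, so I shift that out and insert.

Emit:
jog_arm:
  moves:
    - [2.0,[0.19,0.03,0],[0,0,0]]
    - [2.0,[0,0,1.5],[0,0,0]]
    - [2.0,[0,0,1.2],[0,0,0]]
    - [2.0,[0,0,0],[0,0,0]]
    - [2.0,[0,0,0],[0,0,0]]

```text
t: 7.8
ee_pos: [0.5238, 0.0107, 0.2125]
eef_rot: [[-0.994, 0.11, -0.001], [0.11, 0.994, 0.0], [0.001, -0.0, -1.0]]
force: [-0.5, 0.6, -1.1]
finger_gap: 0.0291
grasp_force: 25.0
```

Emit:
jog_arm:
  moves:
    - [2.0,[0,0,0.6],[0,0,0]]
    - [2.0,[0,0,0.6],[0,0,0]]
    - [2.0,[0,0,0.4],[0,0,0]]
    - [2.0,[0,0,0],[0,0,0]]

```text
t: 8.2
ee_pos: [0.5235, 0.0105, 0.1961]
eef_rot: [[-0.994, 0.11, -0.001], [0.11, 0.994, -0.0], [0.001, -0.0, -1.0]]
force: [-0.1, -0.3, -0.9]
finger_gap: 0.0291
grasp_force: 25.0
```

Emit:
jog_arm:
  moves:
    - [2.0,[0,0,0.5],[0,0,0]]
    - [2.0,[0,0,0.5],[0,0,0]]
    - [2.0,[0,0,0.5],[0,0,0]]
    - [2.0,[0,0,0],[0,0,0]]
    - [2.0,[0,0,0],[0,0,0]]

```text
t: 8.7
ee_pos: [0.5239, 0.011, 0.1815]
eef_rot: [[-0.994, 0.11, -0.0], [0.11, 0.994, 0.001], [0.0, 0.0, -1.0]]
force: [1.2, 2.3, -1.4]
finger_gap: 0.0291
grasp_force: 25.0
```

Emit:
jog_arm:
  moves:
    - [2.0,[-0.02,0.05,0.5],[0,0,0]]
    - [2.0,[0,0,0.5],[0,0,0]]
    - [2.0,[0,0,0.3],[0,0,0]]
    - [2.0,[0,0,0],[0,0,0]]
    - [2.0,[0,0,0],[0,0,0]]

```text
t: 9.2
ee_pos: [0.5241, 0.0111, 0.1685]
eef_rot: [[-0.994, 0.11, -0.0], [0.11, 0.994, 0.0], [0.0, 0.0, -1.0]]
force: [0.1, 0.7, -1.1]
finger_gap: 0.029
grasp_force: 25.0
```

Emit:
jog_arm:
  moves:
    - [2.0,[0,0,0.4],[0,0,0]]
    - [2.0,[0,0,0.3],[0,0,0]]
    - [2.0,[0,0,0.15],[0,0,0]]
    - [2.0,[0,0,0],[0,0,0]]
    - [2.0,[0,0,0],[0,0,0]]

```text
t: 9.7
ee_pos: [0.5241, 0.0111, 0.16]
eef_rot: [[-0.994, 0.111, -0.0], [0.111, 0.994, 0.0], [0.0, 0.0, -1.0]]
force: [-0.4, 1.3, -1.9]
finger_gap: 0.0291
grasp_force: 25.0
```

Emit:
jog_arm:
  moves:
    - [2.0,[0,0,0.1],[0,0,0]]
    - [2.0,[0,0,0.1],[0,0,0]]
    - [2.0,[0,0,0],[0,0,0]]

```text
t: 10.0
ee_pos: [0.5246, 0.0111, 0.1586]
eef_rot: [[-0.994, 0.111, 0.001], [0.111, 0.994, 0.0], [-0.001, 0.0, -1.0]]
force: [-0.4, 1.3, 3.1]
finger_gap: 0.0289
grasp_force: 25.0
```

Contact with the cup floor at the expected height. Releasing and rising.

Emit:
jog_arm:
  moves:
    - [4.0,[0,0,0],[0,0,0]]
    - [6.0,[0,0,0],[0,0,0]]
    - [8.8,[0,0,0],[0,0,0]]
    - [8.8,[0,0,0],[0,0,0]]
    - [8.8,[0,0,0],[0,0,0]]

```text
t: 10.5
ee_pos: [0.5241, 0.0109, 0.1581]
eef_rot: [[-0.994, 0.111, -0.0], [0.111, 0.994, -0.0], [0.0, -0.0, -1.0]]
force: [-0.5, -0.4, -0.1]
finger_gap: 0.0668
grasp_force: 0.0
```

Emit:
jog_arm:
  moves:
    - [8.8,[0,0,0],[0,0,0]]
    - [8.8,[0,0,-1.5],[0,0,0]]
    - [8.8,[0,0,-2.5],[0,0,0]]
    - [8.8,[0,0,-3],[0,0,0]]
    - [8.8,[0,0,-2.5],[0,0,0]]

```text
t: 11.0
ee_pos: [0.5242, 0.0111, 0.2545]
eef_rot: [[-0.994, 0.11, 0.0], [0.11, 0.994, 0.0], [-0.0, 0.0, -1.0]]
force: [0.1, 0.1, -0.2]
finger_gap: 0.0879
grasp_force: 0.0
```

Run:
```python
from h import *
st=get_state();s=cam('side');print(st['ee_pos'],st['finger_gap'],proj(s,[.5254,.0102,.209]),proj(s,[.5254,.0102,.084]))
b=cv2.resize(s['frame'][160:340,240:390],None,fx=3.3,fy=3.3,interpolation=cv2.INTER_CUBIC)
cv2.imwrite('pics/f1.png',b[:,:,::-1])
P=np.array([.5102,-.1280,.048]); print('to paddle',st['eef_rot'].T@(P-st['ee_pos'])*100)
C=np.array([.5254,.0102]);y=np.array([.1099,.9939]);print('paddle from cup',C-.14*y)
```

```text
[0.52423339 0.0111158  0.2545071 ] 0.08790683992631125 [314.19379656 218.71065993] [312.94583913 268.93757215]
to paddle [ -0.13355797 -13.98638386  20.64743255]
paddle from cup [ 0.510014 -0.128946]
```

View pics/f1.png

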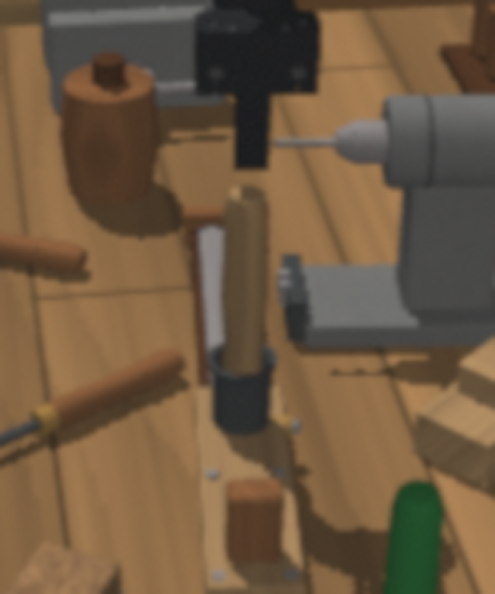

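Handle stands upright in the cup, its top at crop (245,195) as predicted for z 0.209. Going to the paddle.

Emit:
jog_arm:
  moves:
    - [8.8,[-0.1,-4,0],[0,0,0]]
    - [8.8,[0,-5,0],[0,0,0]]
    - [8.8,[0,-4.0,0],[0,0,0]]
    - [8.8,[0,-1.0,0],[0,0,0]]
    - [8.8,[0,0,0],[0,0,0]]

```text
t: 11.55
ee_pos: [0.5092, -0.1302, 0.2529]
eef_rot: [[-0.993, 0.115, -0.001], [0.115, 0.993, -0.0], [0.0, -0.001, -1.0]]
force: [0.0, 0.7, 0.2]
finger_gap: 0.088
grasp_force: 0.0
```

Emit:
jog_arm:
  moves:
    - [8.8,[0,0,4],[0,0,0]]
    - [8.8,[0,0,4],[0,0,0]]
    - [8.8,[0,0,4],[0,0,0]]
    - [8.8,[0,0,2.5],[0,0,0]]
    - [8.8,[0,0,0],[0,0,0]]

```text
t: 12.05
ee_pos: [0.5081, -0.1249, 0.1054]
eef_rot: [[-0.994, 0.106, -0.006], [0.106, 0.994, 0.003], [0.006, 0.002, -1.0]]
force: [-0.1, 0.6, -0.3]
finger_gap: 0.0879
grasp_force: 0.0
```

Emit:
jog_arm:
  moves:
    - [8.8,[0,0,2.5],[0,0,0]]
    - [8.8,[0,0,2],[0,0,0]]
    - [8.8,[0,0,1.2],[0,0,0]]
    - [8.8,[0,0,0],[0,0,0]]
    - [8.8,[0,0,0],[0,0,0]]

```text
t: 12.55
ee_pos: [0.5106, -0.1276, 0.0521]
eef_rot: [[-0.994, 0.11, 0.001], [0.11, 0.994, 0.0], [-0.001, 0.0, -1.0]]
force: [-0.2, -0.2, 1.0]
finger_gap: 0.0883
grasp_force: 0.0
```

Emit:
jog_arm:
  moves:
    - [8.8,[0,-0.1,0.4],[0,0,0]]
    - [1.0,[0,0,0],[0,0,0]]
    - [1.0,[0,0,0],[0,0,0]]
    - [1.0,[0,0,0],[0,0,0]]
    - [1.0,[0,0,0],[0,0,0]]
  squeeze: 30

```text
t: 13.05
ee_pos: [0.5098, -0.1292, 0.0474]
eef_rot: [[-0.994, 0.111, 0.0], [0.111, 0.994, 0.0], [-0.0, 0.0, -1.0]]
force: [0.0, -0.1, -0.6]
finger_gap: 0.0583
grasp_force: 0.0
```

Emit:
jog_arm:
  moves:
    - [1.0,[0,0,0],[0,0,0]]
    - [1.0,[0,0,0],[0,0,0]]
    - [1.0,[0,0,0],[0,0,0]]
    - [1.0,[0,0,0],[0,0,0]]
    - [1.0,[0,0,0],[0,0,0]]

```text
t: 13.55
ee_pos: [0.5098, -0.1281, 0.0472]
eef_rot: [[-0.994, 0.109, 0.0], [0.109, 0.994, 0.001], [-0.0, 0.001, -1.0]]
force: [0.2, 2.0, -0.6]
finger_gap: 0.0219
grasp_force: 30.0
```

Emit:
jog_arm:
  moves:
    - [1.0,[0,0,0],[0,0,0]]
    - [1.0,[0,0,0],[0,0,0]]

```text
t: 13.75
ee_pos: [0.5097, -0.1282, 0.0472]
eef_rot: [[-0.994, 0.11, 0.0], [0.11, 0.994, 0.001], [-0.0, 0.001, -1.0]]
force: [0.3, 4.0, 0.1]
finger_gap: 0.0217
grasp_force: 30.0
```

Emit:
jog_arm:
  moves:
    - [1.0,[0,1,0],[0,0,0]]
    - [1.0,[0,2,0],[0,0,0]]
    - [1.0,[0,2,0],[0,0,0]]
    - [1.0,[0,1,0],[0,0,0]]
    - [1.0,[0,0,0],[0,0,0]]

```text
t: 14.25
ee_pos: [0.5164, -0.0672, 0.0472]
eef_rot: [[-0.994, 0.108, -0.0], [0.108, 0.994, 0.001], [0.0, 0.001, -1.0]]
force: [-0.8, 1.9, -0.7]
finger_gap: 0.0217
grasp_force: 30.0
```

Emit:
jog_arm:
  moves:
    - [1.0,[0,1,0],[0,0,0]]
    - [1.0,[0,2,0],[0,0,0]]
    - [1.0,[0,2,0],[0,0,0]]
    - [1.0,[0,1,0],[0,0,0]]
    - [1.0,[0,0,0],[0,0,0]]

```text
t: 14.75
ee_pos: [0.5229, -0.0079, 0.0472]
eef_rot: [[-0.994, 0.108, -0.0], [0.108, 0.994, 0.002], [0.0, 0.002, -1.0]]
force: [-0.9, 2.7, -0.8]
finger_gap: 0.0218
grasp_force: 30.0
```

Emit:
jog_arm:
  moves:
    - [1.0,[0,0.7,0],[0,0,0]]
    - [1.0,[0,0.8,0],[0,0,0]]
    - [1.0,[0,0.5,0],[0,0,0]]
    - [1.0,[0,0,0],[0,0,0]]
    - [1.0,[0,0,0],[0,0,0]]

```text
t: 15.25
ee_pos: [0.5249, 0.011, 0.0472]
eef_rot: [[-0.994, 0.11, -0.0], [0.11, 0.994, 0.001], [0.0, 0.001, -1.0]]
force: [-1.0, 2.6, 0.3]
finger_gap: 0.0216
grasp_force: 30.0
```

Run:
```python
from h import *
st=get_state();s=cam('side');t=cam('top');print(st['ee_pos'],st['force'].round(1),st['grasp_force'])
y=np.array([.1099,.9939]);print('moved',(st['ee_pos'][:2]-[.5098,-.1282])@y)
b=cv2.resize(s['frame'][170:290,260:360],None,fx=5,fy=5,interpolation=cv2.INTER_CUBIC)
a=cv2.resize(t['frame'][200:275,225:285],None,fx=5,fy=5,interpolation=cv2.INTER_CUBIC);a=cv2.copyMakeBorder(a,0,225,0,0,0)
cv2.imwrite('pics/g1.png',np.hstack([b,a])[:,:,::-1])
```

```text
[0.52493349 0.01099293 0.04716247] [-1.   2.6  0.3] 29.999013505876064
moved 0.14000702887570582
```

View pics/g1.png

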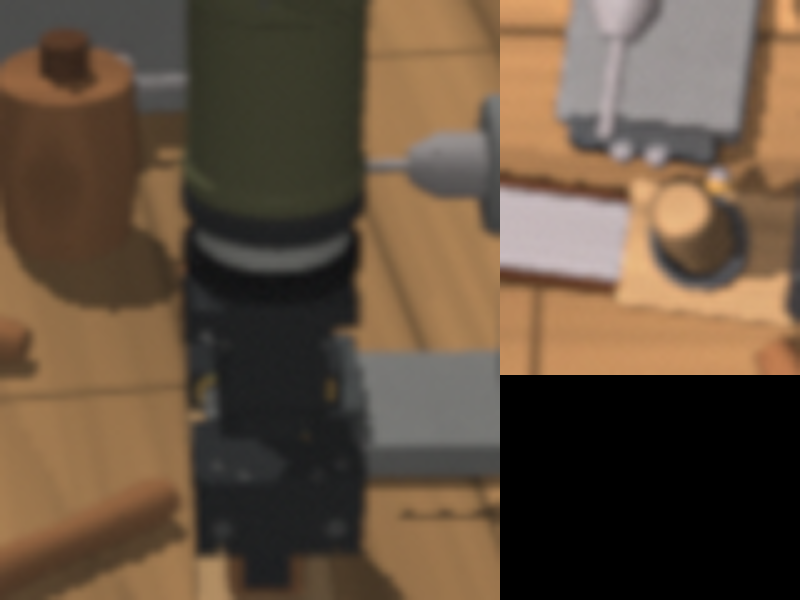

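Top crop: ribs at (622,151)/(655,154), ball at (718,180), handle upright in the cup. Work out the distance left.

Run:
```python
from h import *
t=cam('top');y=np.array([.1099,.9939]);x=np.array([.9939,-.1099])
T=lambda u,v:(225+(u-500)/5,200+v/5)
r1=plane(t,*T(622,151),.040)[:2];r2=plane(t,*T(655,154),.040)[:2];b=plane(t,*T(718,180),.028)[:2]
print('rib gap',(r1-r2)@y,'rest',((r1+r2)/2-b)@y,'across',((r1+r2)/2-b)@x)
# absolute
P=np.array([.5249,.0110]);print('abs rest',((r1+r2)/2-P)@y-.14,((r1+r2)/2-P)@x)
```

```text
rib gap 0.015673392045648445 rest 0.037985014283514244 across 0.006711188287861201
abs rest 0.03572961326335958 0.04013289535892823
```

Emit:
jog_arm:
  moves:
    - [1.0,[0,0.6,0],[0,0,0]]
    - [1.0,[0,0.7,0],[0,0,0]]
    - [1.0,[0,0.4,0],[0,0,0]]
    - [1.0,[0,0,0],[0,0,0]]

```text
t: 15.8
ee_pos: [0.5269, 0.0285, 0.0472]
eef_rot: [[-0.994, 0.109, -0.0], [0.109, 0.994, 0.001], [0.0, 0.001, -1.0]]
force: [-2.1, 1.2, 0.4]
finger_gap: 0.0214
grasp_force: 30.0
```

Emit:
jog_arm:
  moves:
    - [1.0,[0,0.2,0],[0,0,0]]
    - [1.0,[0,0.2,0],[0,0,0]]
    - [1.0,[0,0,0],[0,0,0]]

```text
t: 16.1
ee_pos: [0.5271, 0.031, 0.0472]
eef_rot: [[-0.994, 0.11, -0.001], [0.11, 0.994, 0.0], [0.001, -0.0, -1.0]]
force: [-3.4, -0.1, -0.4]
finger_gap: 0.0217
grasp_force: 30.0
```

Emit:
jog_arm:
  moves:
    - [1.0,[0,0.2,0],[0,0,0]]
    - [1.0,[0,0.1,0],[0,0,0]]
    - [1.0,[0,0,0],[0,0,0]]

```text
t: 16.4
ee_pos: [0.5275, 0.034, 0.0472]
eef_rot: [[-0.994, 0.11, -0.001], [0.11, 0.994, 0.0], [0.001, 0.0, -1.0]]
force: [-3.8, -0.7, 0.9]
finger_gap: 0.0218
grasp_force: 30.0
```

Emit:
jog_arm:
  moves:
    - [1.0,[0,0.2,0],[0,0,0]]
    - [1.0,[0,0.1,0],[0,0,0]]
    - [1.0,[0,0,0],[0,0,0]]

```text
t: 16.7
ee_pos: [0.5277, 0.0358, 0.0472]
eef_rot: [[-0.994, 0.111, -0.001], [0.111, 0.994, -0.002], [0.001, -0.002, -1.0]]
force: [-4.4, -3.3, 1.0]
finger_gap: 0.0216
grasp_force: 30.0
```

Emit:
jog_arm:
  moves:
    - [1.0,[0,0.2,0],[0,0,0]]
    - [1.0,[0,0,0],[0,0,0]]
    - [1.0,[0,0,0],[0,0,0]]

```text
t: 17.0
ee_pos: [0.5277, 0.0366, 0.0472]
eef_rot: [[-0.994, 0.112, -0.001], [0.112, 0.994, -0.003], [0.001, -0.003, -1.0]]
force: [-4.6, -5.2, 1.3]
finger_gap: 0.0216
grasp_force: 30.0
```

Emit:
jog_arm:
  moves:
    - [1.0,[0,0.2,0],[0,0,0]]
    - [1.0,[0,0,0],[0,0,0]]
    - [1.0,[0,0,0],[0,0,0]]

```text
t: 17.3
ee_pos: [0.5281, 0.0396, 0.0472]
eef_rot: [[-0.994, 0.111, -0.001], [0.111, 0.994, -0.002], [0.001, -0.002, -1.0]]
force: [-3.0, -3.6, 0.5]
finger_gap: 0.0217
grasp_force: 30.0
```

Emit:
jog_arm:
  moves:
    - [1.0,[0,0.1,0],[0,0,0]]
    - [1.0,[0,0,0],[0,0,0]]
    - [1.0,[0,0,0],[0,0,0]]

```text
t: 17.6
ee_pos: [0.5283, 0.0414, 0.0472]
eef_rot: [[-0.994, 0.111, -0.001], [0.111, 0.994, -0.001], [0.001, -0.001, -1.0]]
force: [-4.4, -2.7, 1.5]
finger_gap: 0.0216
grasp_force: 30.0
```

Emit:
jog_arm:
  moves:
    - [1.0,[0,0.1,0],[0,0,0]]
    - [1.0,[0,0,0],[0,0,0]]
    - [1.0,[0,0,0],[0,0,0]]

```text
t: 17.9
ee_pos: [0.5285, 0.0436, 0.0471]
eef_rot: [[-0.994, 0.11, -0.0], [0.11, 0.994, 0.001], [0.0, 0.001, -1.0]]
force: [-4.2, -0.0, 1.2]
finger_gap: 0.0216
grasp_force: 30.0
```

Emit:
jog_arm:
  moves:
    - [1.0,[0,0.1,0],[0,0,0]]
    - [1.0,[0,0,0],[0,0,0]]
    - [1.0,[0,0,0],[0,0,0]]

```text
t: 18.2
ee_pos: [0.5287, 0.045, 0.0472]
eef_rot: [[-0.994, 0.109, -0.0], [0.109, 0.994, 0.002], [0.0, 0.002, -1.0]]
force: [-3.8, 1.7, -0.1]
finger_gap: 0.0218
grasp_force: 30.0
```

Emit:
jog_arm:
  moves:
    - [1.0,[0,0.1,0],[0,0,0]]
    - [1.0,[0,0,0],[0,0,0]]
    - [1.0,[0,0,0],[0,0,0]]

```text
t: 18.5
ee_pos: [0.5288, 0.0463, 0.0471]
eef_rot: [[-0.994, 0.109, -0.0], [0.109, 0.994, 0.002], [0.0, 0.002, -1.0]]
force: [-4.7, 1.6, -0.1]
finger_gap: 0.0218
grasp_force: 30.0
```

Run:
```python
from h import *
t=cam('top');st=get_state();print(st['ee_pos'],st['force'].round(1),st['t'])
a=cv2.resize(t['frame'][205:265,225:285],None,fx=10,fy=10,interpolation=cv2.INTER_CUBIC)
cv2.imwrite('pics/g2.png',a[:,:,::-1])
```

```text
[0.52881504 0.04630993 0.04715226] [-4.4  2.2  0.5] 18.55
```

View pics/g2.png

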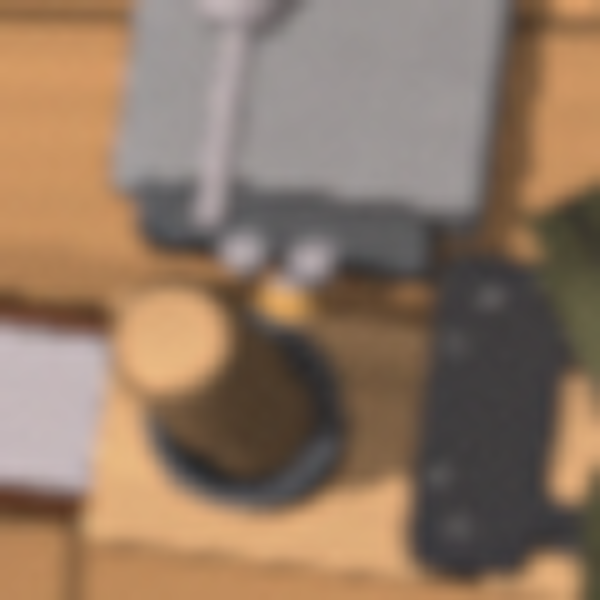

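Emit:
jog_arm:
  moves:
    - [1.0,[0,0.1,0],[0,0,0]]
    - [1.0,[0,0,0],[0,0,0]]
    - [1.0,[0,0,0],[0,0,0]]

```text
t: 18.85
ee_pos: [0.529, 0.0479, 0.0472]
eef_rot: [[-0.994, 0.109, 0.0], [0.109, 0.994, 0.003], [0.0, 0.003, -1.0]]
force: [-4.6, 3.4, 0.4]
finger_gap: 0.0222
grasp_force: 30.0
```

Emit:
jog_arm:
  moves:
    - [1.0,[0,0.1,0],[0,0,0]]
    - [1.0,[0,0,0],[0,0,0]]
    - [1.0,[0,0,0],[0,0,0]]

```text
t: 19.15
ee_pos: [0.5291, 0.0485, 0.0472]
eef_rot: [[-0.994, 0.109, 0.0], [0.109, 0.994, 0.002], [0.0, 0.002, -1.0]]
force: [-5.4, 3.6, 0.7]
finger_gap: 0.0219
grasp_force: 30.0
```

Emit:
jog_arm:
  moves:
    - [1.0,[0,0.1,0],[0,0,0]]
    - [1.0,[0,0,0],[0,0,0]]
    - [1.0,[0,0,0],[0,0,0]]

```text
t: 19.45
ee_pos: [0.5291, 0.0487, 0.0472]
eef_rot: [[-0.994, 0.11, -0.0], [0.11, 0.994, 0.001], [0.0, 0.001, -1.0]]
force: [-5.1, 0.5, 0.9]
finger_gap: 0.0218
grasp_force: 30.0
```

Emit:
jog_arm:
  moves:
    - [1.0,[0,0.1,0],[0,0,0]]
    - [1.0,[0,0,0],[0,0,0]]
    - [1.0,[0,0,0],[0,0,0]]

```text
t: 19.75
ee_pos: [0.5291, 0.0491, 0.0471]
eef_rot: [[-0.994, 0.11, -0.001], [0.11, 0.994, 0.0], [0.001, 0.0, -1.0]]
force: [-3.9, 0.5, 0.7]
finger_gap: 0.0216
grasp_force: 30.0
```

The pull into the notch has changed to resistance at y≈0.0487, and that agrees with the picture estimate of 0.0488. Easing back slightly and holding.

Emit:
jog_arm:
  moves:
    - [1.0,[0,-0.06,0],[0,0,0]]
    - [1.0,[0,0,0],[0,0,0]]
    - [1.0,[0,0,0],[0,0,0]]
    - [1.0,[0,0,0],[0,0,0]]
    - [1.0,[0,0,0],[0,0,0]]

```text
t: 20.25
ee_pos: [0.5292, 0.049, 0.0472]
eef_rot: [[-0.994, 0.11, -0.0], [0.11, 0.994, 0.001], [0.0, 0.001, -1.0]]
force: [-5.1, 1.5, 1.7]
finger_gap: 0.0218
grasp_force: 30.0
```

Run:
```python
from h import *
t=cam('top');st=get_state();print(st['ee_pos'],st['force'].round(1))
im=cv2.resize(t['frame'][205:265,225:285],None,fx=10,fy=10,interpolation=cv2.INTER_CUBIC).astype(float)
# brass: saturated yellow near (275,300); rib bumps: bright grey
sub=im[285:325,235:340];w=np.clip(sub[:,:,0]-sub[:,:,2]-90,0,None);print('brass col',235+(w.sum(0)@np.arange(105))/w.sum())
sub=im[235:275,215:335];w=np.clip(sub.min(2)-130,0,None);print('ribs col',215+(w.sum(0)@np.arange(120))/w.sum())
o=cv2.imread('pics/g2.png')[:,:,::-1].astype(float)
sub=o[285:325,235:340];w=np.clip(sub[:,:,0]-sub[:,:,2]-90,0,None);print('before brass col',235+(w.sum(0)@np.arange(105))/w.sum())
cv2.imwrite('pics/g3.png',im[:,:,::-1])
```

```text
[0.52911108 0.04907074 0.04716562] [-5.4  1.8  1. ]
brass col 272.1924674126197
ribs col 276.27755468815815
before brass col 283.0413950250016[ WARN:0@0.560] global loadsave.cpp:1063 imwrite_ Unsupported depth image for selected encoder is fallbacked to CV_8U.
```

```bash
python3 -c "
from h import *
print(close_job())"
```

```text
the job is handed in; nothing more can be done
None
```

The job is handed in at about 20 s on the robot's clock, though no verdict came back. The handle stands released in the cup, and the gripper holds the carriage by its paddle at 30 N, within about 1 mm of the notch by camera and force readings.

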